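Send an exchanged headlamp control unit through the return-box flap

ROBOT

A 7-joint arm with a two-finger parallel gripper is mounted at the origin on the work surface. World frame = base frame: x ahead of the robot, y to its left, z up, the work surface at z = 0. Lengths are in m, angles in rad, forces in N, time in s.
With the tool pointing down it reaches from about 0.425 to 0.925 m from the base axis. Payload 6.8 kg.
Tool frame: the origin (TCP) lies at the very end of the fingers, on their centre line; the grasp point (between the pads) lies 19 mm behind it (r.tcp_to_grasp is the distance from the TCP to the grasp point, in m); z points along the fingers, y is the line along which they close (so a half turn about z gives the same grasp; the last joint's range is limited). The gripper opens to 85 mm and grips with 20 to 120 N. Pads are 22 mm wide; open, the fingers measure 114 mm over their backs; the gripper's body (76 mm by 85 mm) begins 54 mm behind the grasp point. The pads swing forward as they close: fully open they stand 13 mm farther back than shut.
Start: joints at [-1.411, 0.477, 0.022, 1.555, -0.011, 1.109, -0.083], TCP at [0.179, 0.651, 0.231] pointing down, gripper open.
Joint ranges: [-2.96, 2.96], [-0.34, 2.1], [-1.41, 1.46], [0.24, 2.44], [-1.37, 4.51], [0.17, 1.92], [-2.96, 2.96]. Speed limits (rad/s): [2.39, 2.39, 3.14, 3.14, 3.14, 3.14, 3.14].

INTERFACE

Orientations are given as a rotation vector (axis times angle).
In Python, from bench import r gives the robot as it stands.
- The arm moves only by the tool step_arm, never from a script. Its argument "moves" is a list of rows, each a list of 7 numbers: the shift along the tool's x, y, z in mm, then the turn, a rotation vector about the tool's x, y, z in rad, then the finger opening in mm, from 0 to 85.4. A call has 1 to 8 rows; each row is the pose to reach, as a shift and turn from the pose commanded when the call began, along the tool's axes at that moment; what a row does not reach only later rows make up. A row lasts 1/10 s, in which the tool goes at most 50 mm and 8.59 degrees, less where a joint would pass 70% of its speed; a pose out of reach is approached as far as the arm can. A call with a gripper value outside its range is refused whole. The fingers move at their own pace and stop on an object; "grip_force" is the grip in N (left out, the last holds). Time passes only in rows, so rows that repeat a pose let the fingers close. It gives the time, the measured TCP pose, the force, the opening and the grip force at its end, in the units of the state.
- r.get_obs(): the state, without advancing time (a new reading comes with each control period).
- r.grab_frame(name): name is "side" or "top"; returns a dict with "image" (480x640x3 uint8, red, green, blue), "depth" (480x640 float32, m along the optical axis (not along the pixel's ray), 0 where there is no reading), "mtx" (3x3 intrinsics, pixels), "rvec" (rotation vector, rad) and "tvec" (3), from world to camera coordinates, as OpenCV has them. Camera axes: x right, y down, z forward; pixel columns grow to the right and rows downward; lengths in m; the calibration is good to about 2 mm. A picture is of the moment at which its call begins.
- r.hand_in(): hands the job in; it is judged then, once.
The state is a dict: "clock": time; "joints": joint angles; "qvel": joint speeds; "tau": joint torques, N m; "tcp_pos": TCP position; "orientation": TCP orientation; "contact_force": force on the tool from outside, world axes, zero at the start; "moment": the same for the moment, N m; "grip_width": finger opening in m; "gripper_force": force on a finger pad.
Only numpy, scipy, OpenCV 4.12 (cv2) and the standard library are available. Lean on these libraries where they do the work, as an engineer would, in place of code of your own. Each camera call takes 0.05 s, during which the arm holds its last target. There are 200 camera calls.

TASK

Push the old headlamp control unit that lies on the return box's tray along the tray and through the gravity flap until it drops down the chute inside, then draw the fingers back out so that the flap swings fully shut. Only push it with the fingers, never lift it off the tray, do not bang or force the box or its flap, and leave everything else on the counter where it is, the new unit beside the tray included.

Things in the scene. Friction and masses are not known exactly. Their poses are not given: they have to be found in the camera images.
- return_box: grey sheet-steel return box with a bare steel tray, fixed on the counter. Origin on the counter below the flap's hinge, mid-width; x points level the way parts go in, z up. Cabinet x = 0 to 300 mm, 198 mm wide, closed top 209 mm above the counter with a clear panel. Level tray, top 100 mm above the counter, from x = -250 mm (open end, no lip) through the mouth to x = +55 mm
- mouth (a point): centre of the mouth at tray level (box frame 0, 0, 100 mm), axes as the box's. Tray and mouth are 190 mm wide inside (y = -95 to +95 mm). Side upstands 4 mm thick rise 15 mm above the tray from x = -250 mm to 0. The mouth is 94 mm high, from the tray up to the hinge rod; the cabinet's top is only 15 mm higher
- sill (a point): inner edge of the tray, inside the box (box frame 55, 0, 100 mm), axes as the box's. Beyond it a smooth steel chute curves down ever steeper to the floor of the box; a part whose centre is well past this edge tips and slides down by itself. Tray, chute, flap and unit are smooth, sliding friction about 0.35
- flap (a joint): steel flap filling the mouth, 182 mm wide, 91 mm long, 3 mm thick, hung on a hinge along the box's y at box x = 0, 198 mm above the counter. 0 = shut, leaning inwards, lower edge at x = +12 mm and 8 mm above the tray; grows (rad) to 1.3 as the lower edge swings in and up. Opens inwards only; about 1 N opens it; its weight shuts it, damped, in about 1 s once free
- old_unit: old headlamp control unit, loose on the tray: flat die-cast aluminium housing 105 mm (its x) x 80 mm (its y) x 24 mm, ribs on top 85 x 70 mm make it 32 mm high; 0.25 to 0.5 kg. A black connector sticks 13 mm out of the +x end, which roughly faces the flap; the -x end is a plain flat face 24 mm high. Origin at the centre of its underside
- new_unit: an identical control unit, new, lying on the counter beside the tray on the robot's side; to be left alone
- oil_filter: spin-on oil filter, 76 mm across, 84 mm high, standing on the counter beside the tray on the far side; to be left alone
- bulb_carton: bulb carton 45 x 45 x 75 mm standing on the counter beside the tray on the far side; to be left alone
- additive: bottle 56 mm across, 150 mm high, on the counter; to be left alone
- tin: can 72 mm across, 85 mm high, on the counter; to be left alone
- cartridge: sealant cartridge lying on the counter, 48 mm across, 255 mm long; to be left alone
- screwdriver: screwdriver lying on the counter; to be left alone
Things that resemble listed ones, but are neither listed nor needed, are in the scene too. Leave any purple or turquoise look-alike of the old_unit alone.

How it is judged:
By the outcome, as a careful person would: the job done as asked, in the order asked, and still so for the second after the job is handed in, with the robot touching nothing.
It also fails if it takes over 40 s, if anything falls off the work surface, if the arm or the gripper's body presses on something with over 40 N, if the wrist force passes 120 N, or if a joint passes its speed limit or range.

## Working session

There is one attempt and no reset: what is moved stays moved. The work goes in short steps, Python scripts to look and compute and a tool call to move; the robot and the scene stay as the last step left them, time stands still between calls to the robot, and variables do not carry over. Pictures are saved under pics/ and viewed, at most 10 in all, crops included, and the job is handed in when it is done.

Besides the shell and the picture viewer there is one more tool, called after "Call:" as name(argument=value, ...), one argument or row to a line, values as JSON. step_arm: Moves the arm, as the interface text tells. Its arguments: {"type":"object","properties":{"moves":{"type":"array","items":{"type":"array","items":{"type":"number"}}},"grip_force":{"type":"number"}},"required":["moves"]}

```bash
mkdir -p pics; cat > h.py <<'E'
import numpy as np,cv2
from bench import r
def grab(n):
    f=r.grab_frame(n); f['R']=cv2.Rodrigues(np.array(f['rvec'],float))[0]; f['t']=np.array(f['tvec'],float).reshape(3); return f
def save(f,p): cv2.imwrite(p,f['image'][:,:,::-1])
def cloud(f):
    v,u=np.mgrid[:480,:640]; d=f['depth']; K=f['mtx']
    P=np.stack([(u-K[0][2])/K[0][0]*d,(v-K[1][2])/K[1][1]*d,d],-1)
    W=(P-f['t'])@f['R']; W[d==0]=np.nan; return W
def proj(f,X): return cv2.projectPoints(np.array(X,float).reshape(-1,3),np.array(f['rvec'],float),f['t'],np.array(f['mtx']),None)[0].reshape(-1,2)
E
python3 - <<'E'
from h import *
for n in('top','side'):
    f=grab(n); save(f,f'pics/{n}0.png'); np.savez(f'{n}0.npz',W=cloud(f),im=f['image'],mtx=f['mtx'],rvec=f['rvec'],t=f['t'])
    print(n,-f['R'].T@f['t'])
o=r.get_obs(); print(o)
E
```

```text
top [ 0.47022098 -0.04722379  1.43842695]
side [ 0.38919432 -0.87834817  0.86114513]
{'clock': 0.1, 'joints': array([-1.41111561,  0.47771498,  0.02233376,  1.55634438, -0.01149776,
        1.10927819, -0.08311334]), 'qvel': array([-6.78892532e-04, -2.67505638e-03, -3.09465117e-05, -3.66453887e-03,
        7.23568442e-04, -1.20085661e-03,  5.51725859e-04]), 'tau': array([ 4.18779222e-03, -5.97757530e+01,  1.61348261e+00, -2.81954545e+01,
        1.27941824e-02,  5.09918842e-03, -7.70285851e-06]), 'tcp_pos': array([0.17846605, 0.65043678, 0.23042787]), 'orientation': array([-4.19335301e-01, -3.11337757e+00,  2.53470116e-03]), 'contact_force': array([ 0.21362421, -0.5819195 , -0.25044812]), 'moment': array([ 0.01327297, -0.02462483, -0.01409692]), 'gripper_force': 0.0, 'grip_width': 0.08548536183630158}
```

View pics/top0.png

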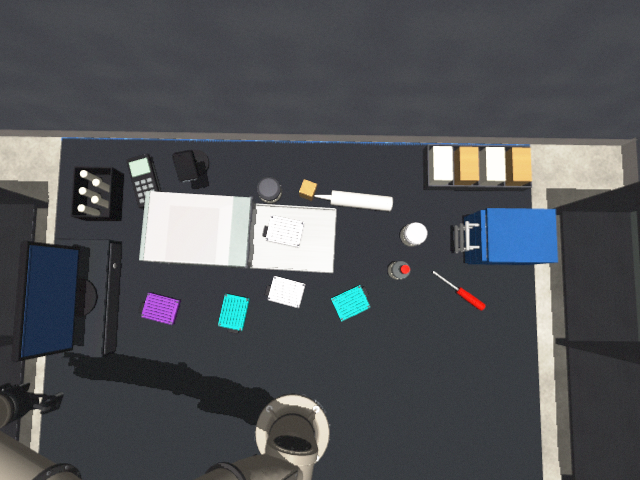

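View pics/side0.png

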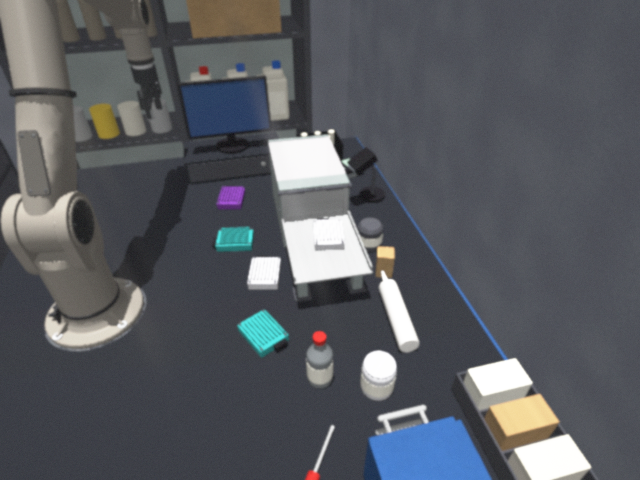

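The top view shows the tray (cols 250–335, rows 205–272), with the flap to its left (world +y). The old unit is at about (283,232) with its connector to the left, and the new unit is at (286,292). The side view agrees.

```bash
python3 - <<'E'
from h import *
d=np.load('top0.npz'); W=d['W']; im=d['im']
v,u=np.mgrid[:480,:640]
def rect(m,n):
    p=W[m][:,:2].astype(np.float32); (c,s,a)=cv2.minAreaRect(p*1000); print(n,m.sum(),np.round(c,1),np.round(s,1),round(a,2),'z',np.round(np.nanpercentile(W[m][:,2],[5,50,95]),4)); return cv2.boxPoints((c,s,a)).round(0).tolist()
box=(u>130)&(u<345)&(v>180)&(v<280)
z=W[...,2]
print(rect(box&(abs(z-.1)<.006)&(u>240),'tray'))
print(rect(box&(abs(z-.209)<.006),'top'))
un=box&(z>.117)&(z<.14)&(u>258)&(u<310)&(v>212)&(v<252)
print(rect(un,'unit'));print(rect(un&(z>.1285),'ribs'));
print(rect((z>.012)&(z<.04)&(u>262)&(u<310)&(v>272)&(v<312),'new'))
im2=im[195:285,230:350]
cv2.imwrite('pics/c0.png',cv2.resize(im2,None,fx=6,fy=6,interpolation=cv2.INTER_CUBIC)[:,:,::-1])
E
```

```text
tray 4057 [610.9   7.6] [264.4 196.7] 87.32 z [0.0957 0.0999 0.1041]
[[506.0, -120.0], [703.0, -129.0], [715.0, 135.0], [519.0, 144.0]]
top 7231 [625.6 276.7] [308.3 205.2] 86.8 z [0.2046 0.2085 0.2125]
[[515.0, 128.0], [719.0, 117.0], [737.0, 425.0], [532.0, 436.0]]
unit 937 [631.9  35.8] [118.1  80.2] 78.78 z [0.1195 0.125  0.1336]
[[581.0, -14.0], [660.0, -30.0], [683.0, 86.0], [604.0, 102.0]]
ribs 260 [629.3  30.7] [93.9 76.3] 76.1 z [0.1288 0.1315 0.1353]
[[581.0, -6.0], [655.0, -24.0], [678.0, 67.0], [604.0, 85.0]]
new 845 [446.7  33.2] [117.3  79.9] 75.75 z [0.0188 0.025  0.0348]
[[394.0, -14.0], [471.0, -33.0], [500.0, 80.0], [422.0, 100.0]]
```

View pics/c0.png

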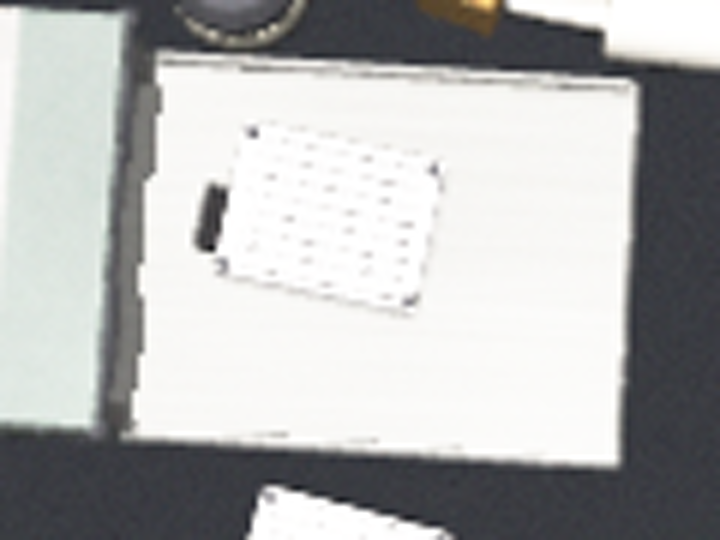

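```bash
cat >> h.py <<'E'
from scipy.spatial.transform import Rotation as Ro
O=np.array([.618,.125,0]); YAW=np.radians(87.1)
B=np.array([[np.cos(YAW),-np.sin(YAW),0],[np.sin(YAW),np.cos(YAW),0],[0,0,1]])
def tocmd(pb,e,dyaw=0):
    """pb: target in box frame mm; e: deg below horizontal; dyaw: heading in box frame deg"""
    o=r.get_obs(); R0=Ro.from_rotvec(o['orientation'])
    a=YAW+np.radians(dyaw); e=np.radians(e); b=np.array([np.cos(a),np.sin(a),0])
    z=np.cos(e)*b-np.array([0,0,np.sin(e)]); y=np.array([np.sin(a),-np.cos(a),0]); x=np.cross(y,z)
    T=Ro.from_matrix(np.stack([x,y,z],1)); P=O+B@np.array(pb)/1000
    s=R0.inv().apply(P-o['tcp_pos'])*1000; rv=(R0.inv()*T).as_rotvec()
    print('world',P.round(3),'cmd',s.round(1),rv.round(3),'deg',round(np.degrees(np.linalg.norm(rv)),1),'mm',round(np.linalg.norm(s)))
def st():
    o=r.get_obs(); R0=Ro.from_rotvec(o['orientation']).as_matrix(); pb=B.T@(o['tcp_pos']-O)*1000
    z=B.T@R0[:,2]; y=B.T@R0[:,1]
    print('t',round(o['clock'],2),'box',pb.round(1),'z',z.round(3),'y',y.round(3),'F',(B.T@o['contact_force']).round(1),'w',round(o['grip_width'],3),'j',np.round(o['joints'],2))
E
python3 -c "
from h import *
st(); tocmd([0,0,400],80,0); tocmd([-250,0,380],60); tocmd([-190,-25,250],40)"
```

```text
t 0.1 box [502.5 465.6 230.4] z [-0.002  0.    -1.   ] y [ 0.977 -0.215 -0.002] F [-0.6 -0.2 -0.3] w 0.085 j [-1.41  0.48  0.02  1.56 -0.01  1.11 -0.08]
world [0.618 0.125 0.4  ] cmd [-562.9 -390.7 -168.9] [-0.119  0.148  1.35 ] deg 78.1 mm 706
world [ 0.605 -0.125  0.38 ] cmd [-616.8 -634.8 -148.5] [-0.355  0.442  1.32 ] deg 82.3 mm 897
world [ 0.633 -0.066  0.25 ] cmd [-628.2 -570.6  -18.6] [-0.589  0.733  1.261] deg 90.1 mm 849
```

Call:
step_arm(
  moves=[
    [0,0,-50,0,0,0,45],
    [-50,-40,-100,0,0,0.12,45],
    [-90,-70,-150,0,0,0.25,45],
    [-130,-100,-170,0,0,0.37,45],
    [-170,-130,-170,0,0,0.5,45],
    [-210,-155,-170,0,0,0.62,45],
    [-250,-180,-170,0,0,0.75,45],
    [-290,-205,-170,0,0,0.87,45],
  ],
)

```text
clock: 0.9
tcp_pos: [0.3783, 0.4043, 0.4003]
orientation: [-1.699, -2.642, -0.001]
contact_force: [-0.3, 0.0, -0.6]
grip_width: 0.0448
gripper_force: 0.0
```

```bash
python3 -c "
from h import *
st(); tocmd([-100,-20,400],70,0); tocmd([-250,-20,340],60)"
```

```text
t 0.9 box [266.9 253.5 400.3] z [ 0.001 -0.    -1.   ] y [ 0.461 -0.888  0.   ] F [-0.   0.3 -0.6] w 0.045 j [-1.19  0.16  0.3   1.63 -0.05  1.36 -0.46]
world [0.633 0.024 0.4  ] cmd [-4.516e+02  7.380e+01  1.000e-01] [-0.083  0.342  0.474] deg 33.8 mm 458
world [ 0.625 -0.126  0.34 ] cmd [-584.8    4.7   59.9] [-0.125  0.513  0.468] deg 40.4 mm 588
```

Call:
step_arm(
  moves=[
    [-45,5,0,0,0.02,0.06,45],
    [-95,12,0,-0.02,0.06,0.12,45],
    [-145,20,0,-0.03,0.1,0.18,45],
    [-195,28,0,-0.04,0.15,0.24,45],
    [-245,36,0,-0.05,0.2,0.3,45],
    [-295,44,0,-0.06,0.25,0.36,45],
    [-345,52,0,-0.07,0.3,0.42,45],
    [-395,60,0,-0.08,0.34,0.47,45],
  ],
)

```text
clock: 1.7
tcp_pos: [0.5958, 0.0742, 0.4]
orientation: [-2.079, -1.989, -0.364]
contact_force: [0.2, -0.5, 0.2]
grip_width: 0.0451
gripper_force: 0.0
```

```bash
python3 -c "
from h import *
st(); tocmd([-250,-20,340],55); tocmd([-220,-25,250],40,-9.5)"
```

```text
t 1.7 box [-51.8  19.6 400. ] z [ 0.341  0.004 -0.94 ] y [ 0.007 -1.    -0.002] F [-0.5 -0.2  0.2] w 0.045 j [-0.56  0.27  0.66  1.59 -0.52  1.38  0.15]
world [ 0.625 -0.126  0.34 ] cmd [-207.    38.4  -11.4] [-0.005  0.262  0.005] deg 15.0 mm 211
world [ 0.632 -0.096  0.25 ] cmd [-209.5   43.8   83.4] [-0.102  0.523  0.142] deg 31.6 mm 230
```

Call:
step_arm(
  moves=[
    [-45,2,0,0,0.06,0.0,45],
    [-90,4,0,-0.02,0.12,0.03,45],
    [-135,6,0,-0.03,0.18,0.05,45],
    [-175,9,0,-0.05,0.24,0.07,45],
    [-205,12,0,-0.06,0.31,0.09,45],
    [-210,13,20,-0.08,0.39,0.11,45],
    [-210,14,50,-0.09,0.46,0.13,45],
    [-210,15,83,-0.1,0.52,0.14,45],
  ],
)

```text
clock: 2.5
tcp_pos: [0.6028, -0.0948, 0.2496]
orientation: [-1.91, -1.538, -0.887]
contact_force: [0.9, 0.6, 0.5]
grip_width: 0.0451
gripper_force: 0.0
```

```bash
python3 -c "
from h import *
st(); tocmd([-200,1,160],40,-9.5); tocmd([-180,-2,112],40,-9.5)
f=grab('side'); save(f,'pics/s1.png')"
```

```text
t 2.5 box [-220.3    4.1  249.6] z [ 0.753 -0.125 -0.646] y [-0.164 -0.987  0.001] F [ 0.7 -0.9  0.5] w 0.045 j [ 0.05  0.59  0.58  1.75 -1.09  1.51  0.84]
world [ 0.607 -0.075  0.16 ] cmd [-55.1  -0.3  73.5] [-0.001  0.004  0.001] deg 0.2 mm 92
world [ 0.611 -0.055  0.112] cmd [-78.7  -0.7 119.9] [-0.001  0.004  0.001] deg 0.2 mm 143
```

View pics/s1.png

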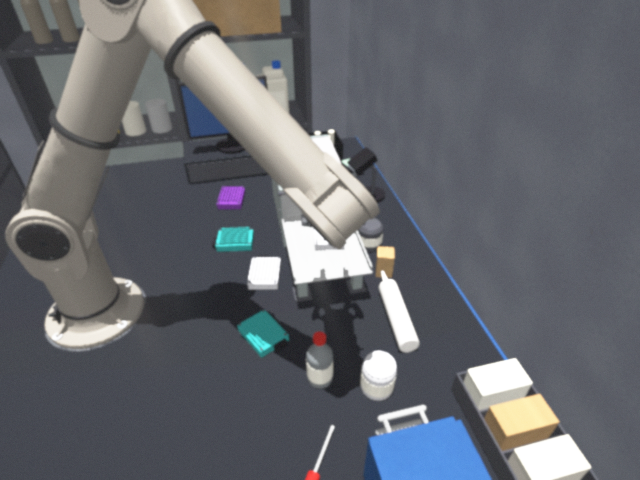

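The arm holds the tool behind the tray at about (335,215), clear of the bottle at (320,355). Next I descend.

Call:
step_arm(
  moves=[
    [-20,0,20,0,0,0,45],
    [-40,0,45,0,0,0,45],
    [-60,0,70,0,0,0,45],
    [-70,0,90,0,0,0,45],
    [-78,0,105,0,0,0,45],
    [-78,0,105,0,0,0,45],
  ],
)

```text
clock: 3.15
tcp_pos: [0.6086, -0.0626, 0.1218]
orientation: [-1.905, -1.541, -0.881]
contact_force: [0.5, -0.4, 0.1]
grip_width: 0.0449
gripper_force: 0.0
```

```bash
python3 -c "
from h import *
st(); tocmd([-180,-2,112],40,-9.5);tocmd([-165,-5,112],40,-9.5)
f=grab('top'); cv2.imwrite('pics/t1.png',cv2.resize(f['image'][170:330,180:400],None,fx=3.6,fy=3.6)[:,:,::-1])"
```

```text
t 3.15 box [-1.879e+02 -1.000e-01  1.218e+02] z [ 0.754 -0.119 -0.646] y [-0.158 -0.987 -0.003] F [-0.4 -0.5  0.1] w 0.045 j [ 0.05  0.75  0.51  1.82 -1.2   1.38  1.01]
world [ 0.611 -0.055  0.112] cmd [-2.3  0.7 12.5] [-0.007  0.005  0.003] deg 0.5 mm 13
world [ 0.615 -0.04   0.112] cmd [ 7.6  1.3 24.2] [-0.007  0.005  0.003] deg 0.5 mm 25
```

View pics/t1.png

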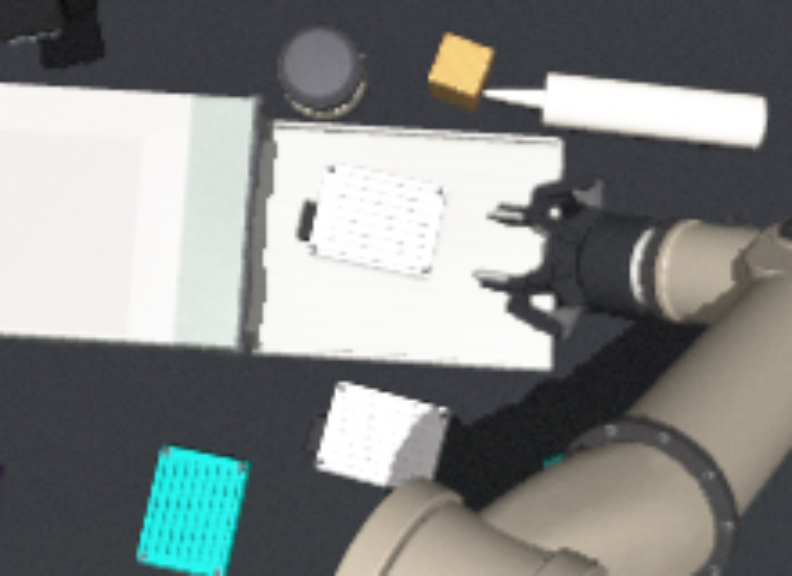

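The top crop shows both fingertips at (500,213) and (487,277), squarely behind the unit's flat face at (443,190)–(428,275). Now I lower to push height and make contact.

Call:
step_arm(
  moves=[
    [-2,0,6,0,0,0,45],
    [-2,0.5,12,0,0,0,45],
    [3,1,18,0,0,0,45],
    [8,1,24,0,0,0,45],
    [14,1,31,0,0,0,45],
    [20,1,38,0,0,0,45],
    [20,1,38,0,0,0,45],
  ],
)

```text
clock: 3.9
tcp_pos: [0.619, -0.0216, 0.1142]
orientation: [-1.905, -1.543, -0.884]
contact_force: [-0.1, -0.8, 0.1]
grip_width: 0.0447
gripper_force: 0.0
```

```bash
python3 -c "
from h import *
st(); tocmd([-100,-7,112],40,-4)"
```

```text
t 3.9 box [-146.4   -8.4  114.2] z [ 0.754 -0.121 -0.646] y [-0.158 -0.987  0.   ] F [-0.8  0.1  0.1] w 0.045 j [-0.01  0.75  0.48  1.85 -1.25  1.33  1.  ]
world [0.62  0.025 0.112] cmd [27.8 -8.7 36.2] [ 0.068  0.004 -0.057] deg 5.1 mm 46
```

Call:
step_arm(
  moves=[
    [3,-1,5,0.01,0,-0.01,45],
    [7,-2,10,0.02,0,-0.015,45],
    [10,-3,14,0.03,0,-0.02,45],
    [14,-4,18,0.03,0,-0.03,45],
    [17,-5,23,0.04,0,-0.035,45],
    [21,-6,27,0.05,0,-0.04,45],
    [24,-7,32,0.06,0,-0.05,45],
    [28,-9,36,0.07,0,-0.06,45],
  ],
)

```text
clock: 4.7
tcp_pos: [0.6197, 0.0229, 0.1117]
orientation: [-1.82, -1.617, -0.843]
contact_force: [-0.3, -0.6, -1.5]
grip_width: 0.045
gripper_force: 0.7
```

```bash
python3 -c "
from h import *
st(); tocmd([-60,-7,112],40,-2)
f=grab('top'); cv2.imwrite('pics/t2.png',cv2.resize(f['image'][170:330,180:400],None,fx=3.6,fy=3.6)[:,:,::-1])"
```

```text
t 4.7 box [-101.9   -6.9  111.7] z [ 0.76  -0.052 -0.647] y [-0.068 -0.998  0.001] F [-0.6  0.3 -1.5] w 0.045 j [-0.06  0.75  0.46  1.83 -1.23  1.32  1.  ]
world [0.622 0.065 0.112] cmd [27.3 -2.7 31.7] [ 0.026  0.006 -0.021] deg 1.9 mm 42
```

View pics/t2.png

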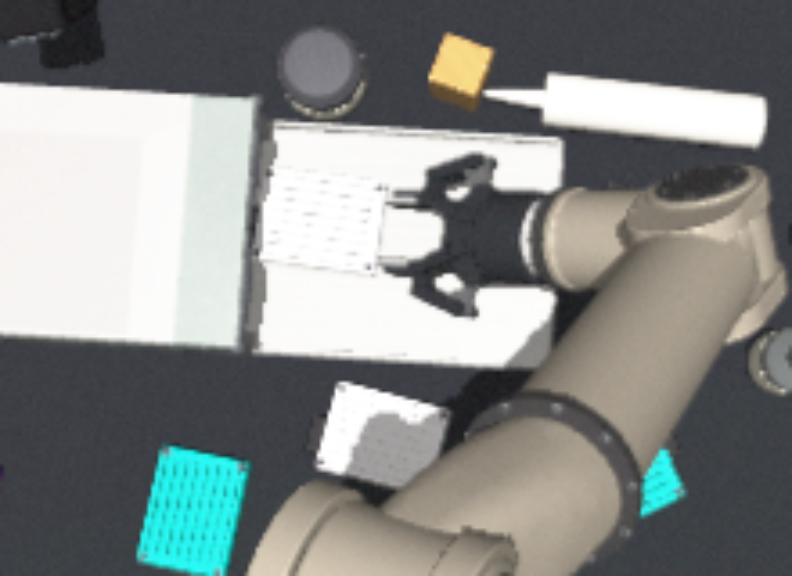

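The crop shows both fingers on the back face, at (388,197) and (383,267). The unit is nearly square, its connector entering the mouth. I carry on slowly through the flap.

Call:
step_arm(
  moves=[
    [4,0,5,0,0,0,45],
    [8,-1,9,0.01,0,-0.005,45],
    [11,-1,13,0.01,0,-0.01,45],
    [14,-2,17,0.015,0,-0.01,45],
    [18,-2,21,0.02,0,-0.015,45],
    [21,-2,25,0.02,0,-0.02,45],
    [24,-3,29,0.03,0,-0.02,45],
    [28,-3,33,0.03,0,-0.02,45],
  ],
)

```text
clock: 5.55
tcp_pos: [0.6217, 0.0663, 0.1117]
orientation: [-1.787, -1.641, -0.823]
contact_force: [-0.5, -1.3, -0.7]
grip_width: 0.0452
gripper_force: 0.8
```

```bash
python3 -c "
from h import *
st(); tocmd([-15,-7,112],40,0)"
```

```text
t 5.55 box [-58.5  -6.7 111.7] z [ 0.762 -0.022 -0.647] y [-0.032 -0.999 -0.004] F [-1.3  0.4 -0.7] w 0.045 j [-0.12  0.74  0.44  1.84 -1.24  1.29  0.97]
world [0.624 0.11  0.112] cmd [28.4 -1.1 32.9] [ 0.022  0.006 -0.024] deg 1.9 mm 43
```

Call:
step_arm(
  moves=[
    [4,0,4,0,0,0,45],
    [7,0,8,0,0,0,45],
    [11,0,12,0.01,0,-0.01,45],
    [14,-1,16,0.01,0,-0.01,45],
    [18,-1,20,0.01,0,-0.01,45],
    [21,-1,25,0.02,0,-0.02,45],
    [25,-1,29,0.02,0,-0.02,45],
    [28,-1,33,0.02,0,-0.02,45],
  ],
)

```text
clock: 6.35
tcp_pos: [0.6244, 0.1098, 0.1119]
orientation: [-1.759, -1.664, -0.813]
contact_force: [1.1, -2.9, 1.0]
grip_width: 0.0453
gripper_force: 1.0
```

```bash
python3 -c "
from h import *
st(); tocmd([10,-7,114],40,0); tocmd([20,-7,114],38,0)
f=grab('top'); cv2.imwrite('pics/t3.png',cv2.resize(f['image'][170:330,120:340],None,fx=3.6,fy=3.6)[:,:,::-1])"
```

```text
t 6.35 box [-14.8  -7.1 111.9] z [ 0.763 -0.002 -0.647] y [-0.004 -1.    -0.001] F [-2.8 -1.2  1. ] w 0.045 j [-0.17  0.74  0.41  1.84 -1.26  1.26  0.95]
world [0.625 0.135 0.114] cmd [17.7 -0.2 17.5] [ 0.002  0.005 -0.004] deg 0.4 mm 25
world [0.626 0.145 0.114] cmd [24.2 -0.3 25.2] [ 0.002  0.04  -0.004] deg 2.3 mm 35
```

View pics/t3.png

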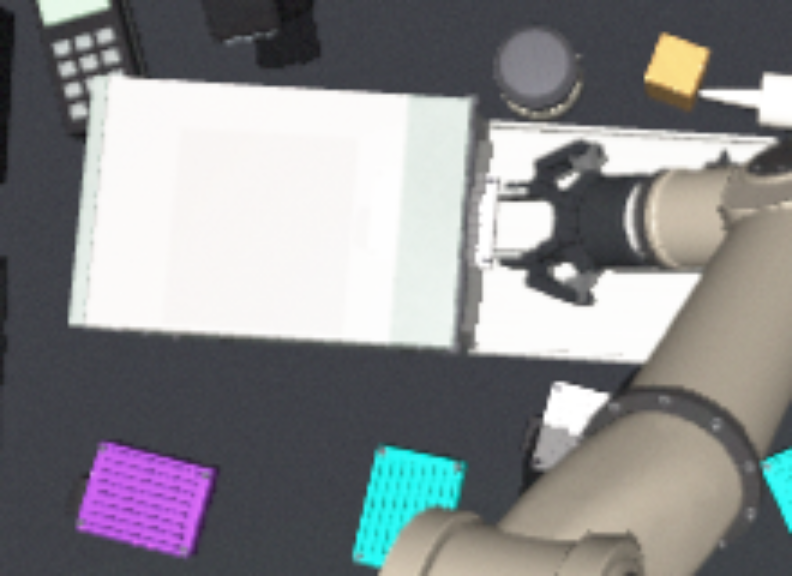

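The unit's rear edge is at about (495,230), just at the mouth, and the gripper knuckles at (535,180) are clear of the cabinet. I push over the sill.

Call:
step_arm(
  moves=[
    [4,0,4,0,0,0,45],
    [7,0,7,0,0,0,45],
    [10,0,10,0,0.01,0,45],
    [13,0,13,0,0.015,0,45],
    [16,0,16,0,0.02,0,45],
    [19,0,19,0,0.03,0,45],
    [22,0,22,0,0.035,0,45],
    [24,0,25,0,0.04,0,45],
  ],
)

```text
clock: 7.2
tcp_pos: [0.6262, 0.1445, 0.114]
orientation: [-1.731, -1.638, -0.844]
contact_force: [-0.1, 0.1, -0.5]
grip_width: 0.0449
gripper_force: 0.0
```

```bash
python3 -c "
from h import *
st(); tocmd([35,-7,115],34,0); tocmd([45,-7,115],30,0)
f=grab('top'); cv2.imwrite('pics/t4.png',cv2.resize(f['image'][170:330,120:340],None,fx=3.6,fy=3.6)[:,:,::-1])"
```

```text
t 7.2 box [ 19.9  -7.2 114. ] z [ 0.788 -0.002 -0.615] y [-0.004 -1.    -0.001] F [ 0.1  0.1 -0.5] w 0.045 j [-0.18  0.73  0.36  1.85 -1.3   1.24  0.95]
world [0.627 0.16  0.115] cmd [10.1 -0.2 11.3] [ 0.002  0.069 -0.004] deg 4.0 mm 15
world [0.627 0.17  0.115] cmd [16.2 -0.3 19.2] [ 0.003  0.139 -0.003] deg 8.0 mm 25
```

View pics/t4.png

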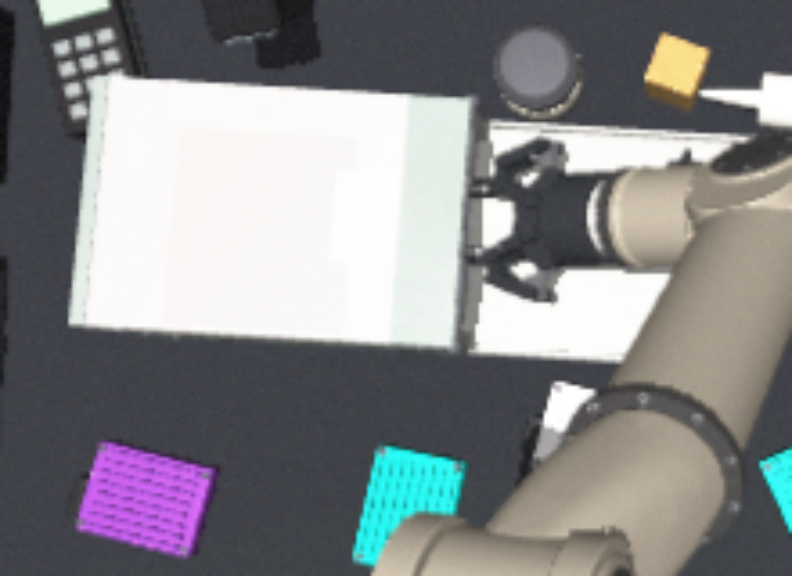

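Force has dropped to zero and a white patch at (330–395,170–265) now shows through the clear panel. I wait briefly to see whether it slides away.

Call:
step_arm(
  moves=[
    [0,0,0,0,0,0,45],
    [0,0,0,0,0,0,45],
    [0,0,0,0,0,0,45],
    [0,0,0,0,0,0,45],
  ],
)

```text
clock: 7.65
tcp_pos: [0.6263, 0.1435, 0.114]
orientation: [-1.733, -1.638, -0.843]
contact_force: [-0.5, -0.8, 0.4]
grip_width: 0.0449
gripper_force: 0.2
```

```bash
python3 -c "
from h import *
st()
f=grab('top'); a=f['image'][170:330,120:340]; W=cloud(f)
g=cv2.createCLAHE(4,(4,4)).apply(cv2.cvtColor(a,cv2.COLOR_RGB2GRAY))
b=np.clip((a.astype(float)-200)*4.6,0,255).astype(np.uint8)
cv2.imwrite('pics/t5.png',cv2.resize(b[10:110,10:160],None,fx=5,fy=5)[:,:,::-1])
print(np.round(W[232,150:255:6,2],3))"
```

```text
t 7.65 box [ 18.8  -7.4 114. ] z [ 0.788 -0.003 -0.616] y [-0.005 -1.    -0.001] F [-0.8  0.5  0.4] w 0.045 j [-0.18  0.73  0.36  1.85 -1.3   1.24  0.95]
[0.209 0.203 0.207 0.213 0.205 0.211 0.207 0.206 0.206 0.21  0.205 0.211
 0.206 0.205 0.21  0.206 0.21  0.101]
```

View pics/t5.png

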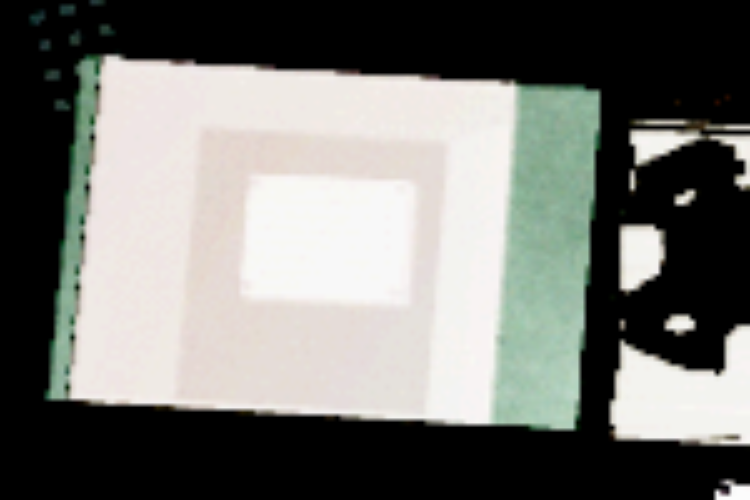

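The whole unit now lies at (245–415,175–300) on the box floor, clear of the sill. I draw straight back out.

Call:
step_arm(
  moves=[
    [-3,0,-4,0,0,0,45],
    [-7,0,-9,0,0,0,45],
    [-11,0,-14,0,0,0,45],
    [-15,0,-19,0,0,0,45],
    [-20,0,-26,0,0,0,45],
    [-26,0,-34,0,0,0,45],
    [-35,0,-45,0,0,0,45],
    [-47,0,-60,0,0,0,45],
  ],
)

```text
clock: 8.5
tcp_pos: [0.6218, 0.0668, 0.114]
orientation: [-1.731, -1.638, -0.843]
contact_force: [0.3, -0.2, -0.4]
grip_width: 0.0452
gripper_force: 0.0
```

Call:
step_arm(
  moves=[
    [-12,0,-15,0,0,0,45],
    [-25,0,-32,0,0,0,45],
    [-30,0,-50,0,0,0,45],
    [-30,0,-70,0,0,0,45],
    [-30,0,-90,0,0,0,45],
    [-30,0,-100,0,0,0,45],
    [-30,0,-100,0,0,0,45],
    [-30,0,-100,0,0,0,45],
  ],
)

```text
clock: 9.3
tcp_pos: [0.6168, -0.0288, 0.1522]
orientation: [-1.731, -1.639, -0.844]
contact_force: [-0.6, 0.6, -0.9]
grip_width: 0.0448
gripper_force: 0.0
```

```bash
python3 -c "
from h import *
st()
f=grab('top'); a=f['image'][170:330,120:340]
b=np.clip((a.astype(float)-200)*4.6,0,255).astype(np.uint8)
b=np.hstack([a[10:110,10:160],b[10:110,10:160]])
f=grab('side'); s=cv2.resize(f['image'][120:300,200:420],None,fx=2.5,fy=2.5)
t=cv2.resize(b,None,fx=2.6,fy=2.6); s=cv2.resize(s,(391,320))
o=np.zeros((580,780,3),np.uint8); o[:260,:780]=t[:260,:780]; o[260:580,:391]=s
cv2.imwrite('pics/t6.png',o[:,:,::-1])"
```

```text
t 9.3 box [-153.7   -6.6  152.2] z [ 0.788 -0.003 -0.615] y [-0.004 -1.    -0.001] F [ 0.5  0.6 -0.9] w 0.045 j [ 0.03  0.75  0.46  1.73 -1.13  1.46  0.99]
```

View pics/t6.png

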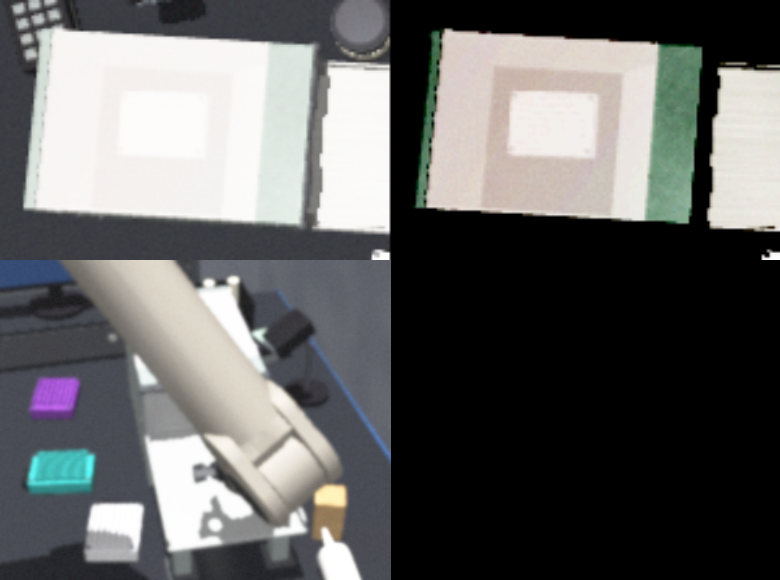

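The unit is unchanged at (120–207,90–158) on the box floor, the tray is empty, and the visible part of the flap looks shut. I wait another second for it to settle, backing up a little, then hand in.

Call:
step_arm(
  moves=[
    [0,0,-15,0,0,0,45],
    [0,0,-30,0,0,0,45],
    [0,0,-45,0,0,0,45],
    [0,0,-50,0,0,0,45],
    [0,0,-50,0,0,0,45],
    [0,0,-50,0,0,0,45],
    [0,0,-50,0,0,0,45],
    [0,0,-50,0,0,0,45],
  ],
)

```text
clock: 10.2
tcp_pos: [0.6144, -0.0682, 0.1823]
orientation: [-1.731, -1.638, -0.843]
contact_force: [-0.8, -0.0, 0.2]
grip_width: 0.0449
gripper_force: 0.0
```

```bash
python3 -c "
from h import *
st(); print(r.hand_in())"
```

```text
t 10.2 box [-193.1   -6.2  182.3] z [ 0.788 -0.002 -0.615] y [-0.004 -1.    -0.002] F [-0.1  0.8  0.2] w 0.045 j [ 0.08  0.73  0.49  1.68 -1.08  1.54  0.96]
the job is handed in; nothing more can be done
None
```

I pushed the old unit through the flap and it slid down the chute to the box floor; the fingers are back out and the job was handed in at 10.2 s; the arm partly hid the flap, but what I could see of it was shut, and I touched nothing else on the counter.

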